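# Dock the power module in the test bay

### The arm

A 6-joint arm with a two-finger parallel gripper is mounted at the origin on the work surface. World frame = base frame: x ahead of the robot, y to its left, z up, the work surface at z = 0. Lengths are in mm, angles in degrees, forces in N, time in s.
With the tool pointing down it reaches from about 325 to 1000 mm from the base axis. Payload 5.1 kg.
Tool frame: the origin (TCP) lies at the very end of the fingers, on their centre line; the grasp point (between the pads) lies 19 mm behind it; z points along the fingers, y is the line along which they close (so a half turn about z gives the same grasp; the last joint's range is limited). The gripper opens to 85 mm and grips with 20 to 120 N. Pads are 22 mm wide; open, the fingers measure 114 mm over their backs; the gripper's body (76 mm by 85 mm) begins 54 mm behind the grasp point. The pads swing forward as they close: fully open they stand 13 mm farther back than shut.
Start: joints at [61.158, 7.093, 94.555, -0, 78.352, -4.733], TCP at [265.538, 593.274, 231.322] pointing down, gripper open.
Joint ranges: [-149.61, 149.61], [-58.7, 133.49], [1.44, 155.28], [-77.14, 257.14], [18.33, 153.61], [-166.67, 166.67]. Speed limits (degrees/s): [147.25, 147.25, 180, 180, 180, 180].

### API

Orientations are given as a 3x3 rotation matrix whose columns are the frame's x, y, z axes.
In Python, from station import manip gives the robot as it stands.
- The arm moves only by the shell command python3 -m jog 'ROWS' [FORCE]. ROWS is a JSON object of lists of equal length, an entry for each row: "hand": the closure, from -1 (fully open) to 1 (shut); "dp": the shift along the tool's x, y, z in mm, a list of three; "dr": the turn, a rotation vector about the tool's x, y, z in degrees, a list of three. In form: {"hand": [hand, ...], "dp": [[x, y, z], ...], "dr": [[wx, wy, wz], ...]}. A call has 1 to 20 rows; each row is the pose to reach, as a shift and turn from the pose commanded when the call began, along the tool's axes at that moment; what a row does not reach only later rows make up. A row lasts 1/8 s, in which the tool goes at most 62.5 mm and 10.7 degrees, less where a joint would pass 70% of its speed; a pose out of reach is approached as far as the arm can. A call with a gripper value outside its range is refused whole. The fingers move at their own pace and stop on an object; FORCE is the grip in N (left out, the last holds). Time passes only in rows, so rows that repeat a pose let the fingers close. It gives the time, the measured TCP pose, the force, the opening and the grip force at its end, in the units of the state.
- manip.get_obs(): the state, without advancing time (a new reading comes with each control period).
- manip.capture(name): name is "scene" or "top" or "wrist"; returns a dict with "image" (420x560x3 uint8, red, green, blue), "camera_matrix" (3x3 intrinsics, pixels), "rvec" (rotation vector, rad) and "tvec" (3), from world to camera coordinates, as OpenCV has them; the wrist camera has in their place "tool_from_camera" (4x4, takes a point from camera to tool coordinates, whose origin is the TCP and whose axes are the flange's). Camera axes: x right, y down, z forward; pixel columns grow to the right and rows downward; lengths in mm; the calibration is good to about 2 mm. The wrist camera is an equidistant fisheye: a pixel r from the principal point sees the ray r / f radians off the axis. A picture is of the moment at which its call begins: read the wrist's pose just before it. There is no depth.
- manip.hand_in(): hands the job in; it is judged then, once.
The state is a dict: "time_s": time; "joints": joint angles; "qd": joint speeds; "joint_torque": joint torques, N m; "ee_pos": TCP position; "tool_rot": TCP orientation; "wrist_force": force on the tool from outside, world axes, zero at the start; "wrist_torque": the same for the moment, N m; "grip_width": opening from 0.0 (shut) to 1.0 (fully open); "grasp_force": force on a finger pad.
Only numpy, scipy, OpenCV 4.12 (cv2) and the standard library are available. Lean on these libraries where they do the work, as an engineer would, in place of code of your own. Each camera call takes 0.05 s, during which the arm holds its last target. There are 200 camera calls.

### The job

Slide the grey power module over the bench into the test bay, brass contacts first, and push it gently on against the sprung contact head until the red catch snaps shut behind it; then let go. Keep it flat on the bench (push it, do not lift or tip it), do not ram it onto the contact head, and leave the multimeter, screwdriver and copper spool where they are.

Things in the scene. Friction and masses are not known exactly. Their poses are not given: they have to be found in the camera images.
- module: loose grey power module, a box 130 mm long (x), 110 mm wide (y), 50 mm high, about 0.7 kg (varies by a quarter), too wide to grip; dark display on top. Origin: centre of its underside. Its x axis points to the end with the brass contacts, which goes first into the bay. It slides on the bench, friction about 0.6 (varies). Inside the bay push it with less than 30 N.
- dock: fixed test bay on the bench; x = the way in, y = across. Origin: on the bench, on the bay's midline. Two aluminium side guides 20 mm high, inner faces at y = +58 and -58 mm (3 mm play each side of the module), run from x = -170 to +115 mm; the floor between them is the bench. On the guides a blue carriage 55 mm high bears the contact head and the catch (see contact_zone).
- catch (a joint): red sprung catch on the carriage at the dock's -y side, a finger 36 mm long, 25 to 41 mm up. Radians: 0 = shut (slants inward toward the head, tip 45 mm from the midline and 121 mm before the face of the head at rest), grows outward. The passing module swings it out to 0.2 to 0.4; its spring snaps it shut (0) behind the rear end; the head then pushes the module back 2 to 4 mm onto it.
- multimeter: loose yellow multimeter, 150 x 75 x 34 mm, lying flat; origin at the centre of its underside. Bystander.
- screwdriver: loose screwdriver lying along its x axis, about 200 mm long. Bystander.
- spool: loose copper wire spool, 54 mm across, 40 mm high, standing; origin at the centre of its underside. Bystander.
- bay_mouth (a point): point on the bench in the middle of the bay's mouth, 210 mm before the dock's origin on its midline (dock x = -210 mm); axes as the dock's. From here the guides' flared ends narrow, from about 75 mm off the midline at the mouth to 58 mm at dock x = -170 mm; the flares' outer corners lie 96 mm off the midline.
- contact_zone (a point): at the dock's origin, axes as the dock's. The blue carriage is clamped at a different depth each time and that is not told: the face of its black sprung contact head (80 mm wide, 12 to 40 mm up) rests anywhere from 0 to 40 mm beyond this point in x. The head yields 600 N/m and meets a hard stop after 16 mm. The catch snaps once the module has pushed the head in by about 12 mm: stop pushing then.
Not all that is in view belongs to the job. There is more than one size of the module; the one meant has the size given above.

How it is judged (in metres and radians):
At the end, for the whole second after the job is handed in: The module lies flat and still between the guides, within 8 mm of the midline and 0.08 rad of square, its front end over 6 mm beyond the dock's origin, and the catch is shut behind it (within 0.08 rad); multimeter, screwdriver and spool are within 20 mm of where they were (x of module in the frame of dock above -0.059 m and y of module in the frame of dock between -0.008 and 0.008 m and angle between the x axis of module and the x axis of dock, either way round below 0.08 rad and value of joint catch below 0.08 rad and height (world z) of module below 0.004 m and angle between module's own z axis and vertical below 0.05 rad and linear speed of module below 0.01 m/s and distance of each of multimeter, screwdriver, spool from where it was at the start of the episode below 0.02 m); the robot touches nothing.
It fails at once if the module is lifted more than 15 mm or tipped more than about 11 degrees (height (world z) of module above 0.015 m or angle between module's own z axis and vertical above 0.2 rad).
It fails at once if the module is rammed home: once inside the bay (its centre less than 120 mm before the dock's origin) the robot pushes it with more than 30 N (contact force between any of the fingers, the arm and module above 30 N and x of module in the frame of dock above -0.12 m).
It fails at once if a bystander is pushed away more than 20 mm (distance of any of multimeter, screwdriver, spool from where it was at the start of the episode above 0.02 m).
It also fails if it takes over 72 s, if anything falls off the work surface, if the arm or the gripper's body presses on something with over 40 N, if the wrist force passes 120 N, or if a joint passes its speed limit or range.

## Working session

There is one attempt and no reset: what is moved stays moved. The work goes in short steps, Python scripts to look and compute and a shell command to move; the robot and the scene stay as the last step left them, time stands still between calls to the robot, and variables do not carry over. Pictures are saved under pics/ and viewed, at most 10 in all, crops included, and the job is handed in when it is done.

```bash
mkdir -p pics; python3 - <<'E'
from station import manip
import cv2,pickle
d={}
o=manip.get_obs();print(o)
for n in("scene","top"):
    c=manip.capture(n);d[n]=c;cv2.imwrite(f"pics/{n}0.png",c["image"][...,::-1]);print(n,c["camera_matrix"],c["rvec"],c["tvec"])
pickle.dump(d,open("cap0.pkl","wb"))
E
```

```text
{'time_s': 0.0, 'joints': array([ 6.11567810e+01,  7.13490974e+00,  9.46344772e+01, -6.44161060e-04,
        7.83507029e+01, -4.73298770e+00]), 'qd': array([ 0.07763429,  0.06974113, -0.08680557,  0.07030913,  0.11885711,
        0.10547755]), 'joint_torque': array([-3.30096018e-04, -4.23607492e+01, -3.65449655e+01, -1.11052489e-04,
        6.97142139e-03, -1.32286169e-05]), 'ee_pos': array([265.25895402, 592.74476983, 230.03296107]), 'tool_rot': array([[-9.12762098e-01,  4.08490330e-01, -1.00147759e-03],
       [ 4.08491526e-01,  9.12760255e-01, -1.84125558e-03],
       [ 1.61973845e-04, -2.08972342e-03, -9.99997803e-01]]), 'wrist_force': array([ 0.83295826, -0.43125301,  0.30409281]), 'wrist_torque': array([ 0.00574461, -0.00400861, -0.04720004]), 'grasp_force': 0.0, 'grip_width': 1.000069347123633}
scene [[482.99496338   0.         284.17552828]
 [  0.         482.99496338 208.57553054]
 [  0.           0.           1.        ]] [ 2.31251735  0.75122079 -0.27618603] [-437.1362749  -219.37984465 1568.20608721]
top [[509.65092128   0.         279.82179883]
 [  0.         509.65092128 208.63230989]
 [  0.           0.           1.        ]] [ 2.13602882 -2.10633495  0.18806745] [ -20.32904997  560.30069179 1277.19148743]
```

View pics/top0.png

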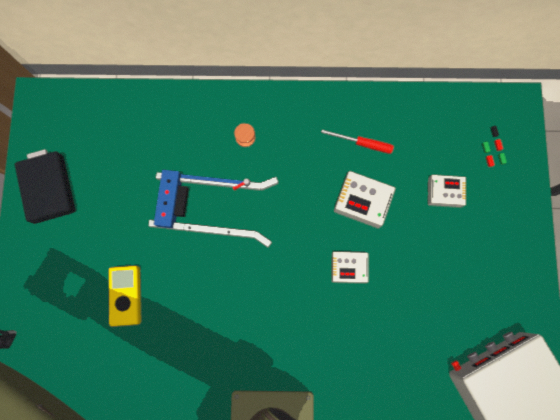

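View pics/scene0.png

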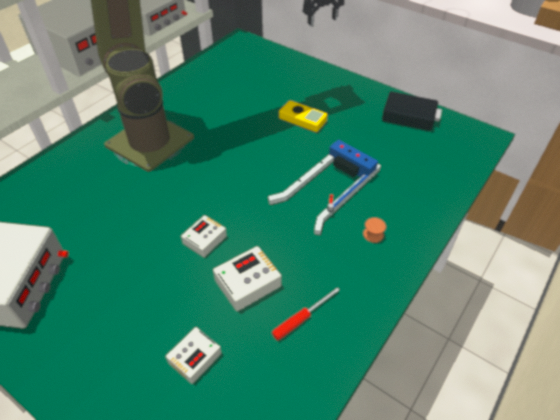

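The top view shows three module-like boxes: large at (365,199), small at (448,190) and small at (350,267). There is also a black box at (45,187) and a bench supply at (510,380). Only the large one can be 130x110 mm, and its brass contacts are on its left end, facing the bay at (160–275, 175–245). Next I'll measure it and check it in a crop.

```bash
cat > h.py <<'E'
import numpy as np,cv2
def ray(c,uv,z):
    R=cv2.Rodrigues(np.array(c["rvec"],float))[0];t=np.array(c["tvec"],float).ravel();K=np.array(c["camera_matrix"])
    uv=np.atleast_2d(np.array(uv,float));p=np.c_[uv,np.ones(len(uv))]@np.linalg.inv(K).T@R
    C=-R.T@t
    return (C+p*((z-C[2])/p[:,2])[:,None])
def proj(c,P):
    return cv2.projectPoints(np.atleast_2d(np.array(P,float)),np.array(c["rvec"],float),np.array(c["tvec"],float),np.array(c["camera_matrix"]),None)[0].reshape(-1,2)
E
python3 - <<'E'
from h import *
import pickle
d=pickle.load(open("cap0.pkl","rb"));c=d["top"];im=c["image"]
hsv=cv2.cvtColor(im,cv2.COLOR_RGB2HSV)
m=((hsv[...,1]<90)&(hsv[...,2]>110)).astype(np.uint8);m[:120]=0;m[300:]=0
n,l,s,_=cv2.connectedComponentsWithStats(m)
for i in range(1,n):
    if s[i,4]>60:
        pts=np.argwhere(l==i)[:,::-1]
        print(i,s[i])
# whole non-green blob around each module
g=((hsv[...,0]>60)&(hsv[...,0]<95)&(hsv[...,1]>120)).astype(np.uint8)
n,l,s,_=cv2.connectedComponentsWithStats(1-g)
for i in range(1,n):
    if 150<s[i,4]<8000 and s[i,1]>100 :
        p=np.argwhere(l==i)[:,::-1].astype(np.float32)
        W=ray(c,p,50)[:,:2].astype(np.float32); r=cv2.minAreaRect(W)
        print(s[i],"top50 rect",np.round(r[0]),np.round(r[1]),round(r[2],1), "px",p.mean(0).round())
print(ray(c,[[365,199]],50))
a=cv2.resize(im[150:260,140:280],None,fx=5,fy=5,interpolation=cv2.INTER_CUBIC)
cv2.imwrite("pics/dock.png",a[...,::-1])
b=cv2.resize(im[160:240,320:410],None,fx=7,fy=7,interpolation=cv2.INTER_CUBIC)
cv2.imwrite("pics/mod.png",b[...,::-1])
E
```

```text
1 [544 120  16  67 845]
9 [321 130  36  12 118]
19 [ 27 149  20  10 102]
20 [ 334  171   62   57 1870]
22 [  0 174   4  30  71]
23 [428 174  38  33 935]
24 [240 177  38  13 289]
25 [180 178  58  10 238]
27 [551 195   9  95 486]
31 [172 222 100  25 766]
34 [332 252  37  31 957]
35 [112 270  21  18 346]
[234 123  22  24 434] top50 rect [762.  85.] [65. 57.] 1.3 px [244. 134.]
[321 129  73  25 539] top50 rect [ 750. -216.] [199.  30.] 76.0 px [365. 142.]
[  15  149   61   74 3229] top50 rect [619. 612.] [192. 130.] 17.4 px [ 44. 186.]
[ 148  170  131   78 3180] top50 rect [568. 163.] [325. 187.] 84.5 px [199. 203.]
[ 334  171   62   58 2322] top50 rect [ 589. -233.] [135. 121.] 70.2 px [364. 199.]
[ 428  174   39   34 1209] top50 rect [ 615. -450.] [100.  85.] 86.9 px [447. 191.]
[ 331  251   38   32 1190] top50 rect [ 413. -193.] [95. 80.] 89.8 px [349. 267.]
[ 108  265   34   62 2012] top50 rect [332. 378.] [152.  83.] 4.4 px [124. 296.]
[  0 330  17  18 228] top50 rect [221. 664.] [41. 41.] 0.9 px [  7. 338.]
[ 449  332  111   88 7687] top50 rect [ 153. -570.] [205. 272.] 0.9 px [510. 380.]
[   0  362   85   58 2669] top50 rect [ 57. 588.] [255. 113.] 62.8 px [ 29. 399.]
[ 231  390   83   30 2403] top50 rect [75. -0.] [ 67. 200.] 0.9 px [272. 405.]
[[ 589.49762084 -235.04017746   50.        ]]
```

View pics/dock.png

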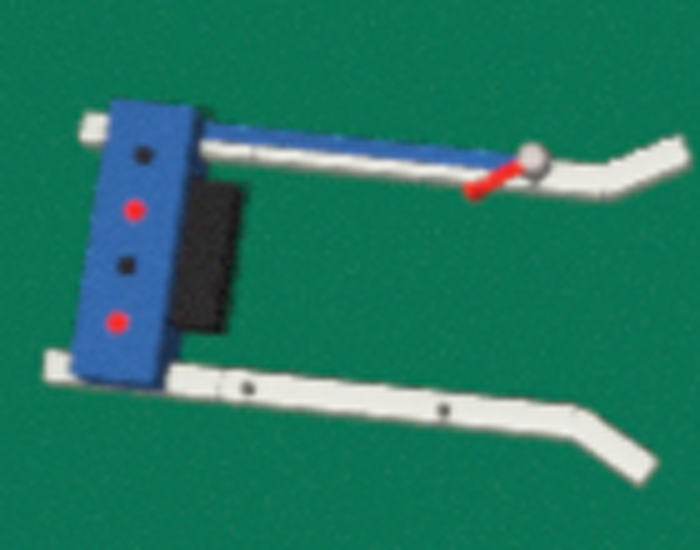

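View pics/mod.png

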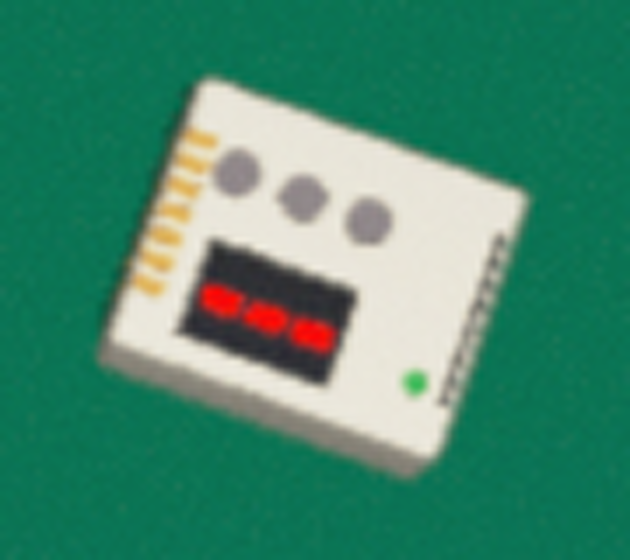

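The dock crop shows the guides' inner edges: upper from (205,157) to (605,194), lower from (170,365) to (580,407). The red catch tip is at (470,193) and the head face at about (243,185)–(226,331). The module crop confirms brass contacts on the left end, with top corners at (205,77), (527,195), (435,460) and (108,345).

```bash
python3 - <<'E'
from h import *
import pickle
d=pickle.load(open("cap0.pkl","rb"));c=d["top"]
f=lambda P,s,o:(np.array(P,float)+.5)/s-.5+np.array(o)
g=ray(c,f([(205,157),(605,196),(170,365),(580,407),(690,160),(640,485)],5,(140,150)),20)[:,:2]
print("guides",g.round(1))
u1=(g[1]-g[0]);u2=g[3]-g[2];x=-(u1/np.linalg.norm(u1)+u2/np.linalg.norm(u2));x/=np.linalg.norm(x)
yv=np.array([-x[1],x[0]]);print("u angles",[np.degrees(np.arctan2(-u[1],-u[0])) for u in(u1,u2)],"width",(g[3]-g[1])@yv)
j=(g[1]+g[3])/2; O=j+x*170;ang=np.degrees(np.arctan2(x[1],x[0]))
print("yaw",ang,"O",O,"mouth",O-210*x)
h=ray(c,f([(243,185),(226,331)],5,(140,150)),40)[:,:2];print("head",(h-O)@np.c_[x,yv])
t=ray(c,f([(468,193)],5,(140,150)),41)[:,:2];print("tip",(t-O)@np.c_[x,yv])
m=ray(c,f([(205,77),(527,195),(435,460),(108,345)],7,(320,160)),50)[:,:2]
print("mod",m.round(1),[np.linalg.norm(m[i]-m[i-1]).round(1) for i in range(4)])
mx=(m[0]+m[3]-m[1]-m[2]);ma=np.degrees(np.arctan2(mx[1],mx[0]));M=m.mean(0)
print("mod c",M,"yaw",ma,"in dock",(M-O)@np.c_[x,yv],ma-ang)
# spool,screwdriver,multimeter
E
```

```text
guides [[638.8 257. ]
 [620.1  40.3]
 [524.9 269.9]
 [505.3  51.1]
 [640.6  -5.1]
 [464.3  18.5]]
u angles [np.float64(85.0536345314504), np.float64(84.89062065422168)] width 115.25777747391885
yaw 84.97212759283603 O [577.58087506 215.06490318] mouth [559.17640228   5.87294496]
head [[ 20.29249957 -39.77865006]
 [ 18.56695446  39.13007866]]
tip [[-99.31986652 -47.27989208]]
mod [[ 665.7 -193.6]
 [ 621.6 -313.9]
 [ 520.5 -277.2]
 [ 562.2 -156.4]] [np.float64(110.0), np.float64(128.1), np.float64(107.6), np.float64(127.8)]
mod c [ 592.50513729 -235.28732707] yaw 70.39680641515574 in dock [-447.3113893   -54.33586191] -14.575321177680294
```

```bash
cat >> h.py <<'E'
from scipy.spatial.transform import Rotation as Ro
A=np.radians(84.97);O=np.array([577.58,215.06]);DX=np.array([np.cos(A),np.sin(A)]);DY=np.array([-DX[1],DX[0]])
def w(x,y): return O+x*DX+y*DY
def plan(o,x,y,z,toolx):  # toolx: angle of tool x in dock frame, deg
    R=np.array(o["tool_rot"]);t=np.r_[w(x,y),z]
    a=A+np.radians(toolx);X=np.array([np.cos(a),np.sin(a),0]);Z=np.array([0,0,-1.])
    T=np.c_[X,np.cross(Z,X),Z]
    print("dp",(R.T@(t-o["ee_pos"])).round(1),"dr",Ro.from_matrix(R.T@T).as_rotvec(degrees=True).round(2))
def where(o):
    p=o["ee_pos"];d=p[:2]-O;x=o["tool_rot"][:,0];print("t",round(o["time_s"],2),"tool dock",(d@DX).round(1),(d@DY).round(1),"z",p[2].round(1),"toolx",np.degrees(np.arctan2(x[1],x[0])-A).round(2),"F",np.round(o["wrist_force"],1))
E
python3 - <<'E'
from h import *
from station import manip
o=manip.get_obs();where(o);plan(o,-447,-149,200,90);plan(o,-447,-149,10,90);print(w(-447,-149))
E
```

```text
t 0.1 tool dock 348.9 344.2 z 230.1 toolx 70.92 F [-0.2 -0.4  0.1]
dp [-726.3 -590.9   31.2] dr [ -0.11  -0.03 -19.08]
dp [-726.3 -590.6  221.2] dr [ -0.11  -0.03 -19.08]
[ 686.81442042 -243.28249355]
```

```bash
python3 -m jog '{"hand":[-1,-1,-1,-1,-1,-1,-1,-1,-1,-1,-1,-1,-1,-1,-1,-1,-1,-1,-1,-1],"dp":[[-40,-33,5],[-80,-66,10],[-120,-98,15],[-161,-131,20],[-202,-164,25],[-242,-197,31],[-282,-230,31],[-323,-263,31],[-363,-295,31],[-404,-328,31],[-444,-361,31],[-484,-394,31],[-525,-427,31],[-565,-460,31],[-605,-492,31],[-646,-525,31],[-686,-558,31],[-726,-591,31],[-726,-591,31],[-726,-591,31]],"dr":[[0,0,-2],[0,0,-4],[0,0,-6],[0,0,-8],[0,0,-10],[0,0,-12],[0,0,-14],[0,0,-16],[0,0,-18],[0,0,-19.1],[0,0,-19.1],[0,0,-19.1],[0,0,-19.1],[0,0,-19.1],[0,0,-19.1],[0,0,-19.1],[0,0,-19.1],[0,0,-19.1],[0,0,-19.1],[0,0,-19.1]]}'
python3 - <<'E'
from h import *
from station import manip
o=manip.get_obs();where(o);plan(o,-447,-149,10,90)
c=manip.capture("wrist");print(c["camera_matrix"],c["tool_from_camera"]);cv2.imwrite("pics/w1.png",c["image"][...,::-1])
E
```

```text
time_s: 2.6
ee_pos: [686.3, -242.4, 199.3]
tool_rot: [[-0.996, 0.088, -0.002], [0.088, 0.996, 0.001], [0.002, 0.001, -1.0]]
wrist_force: [-0.5, 0.1, 0.6]
grip_width: 1.002
grasp_force: 0.0
t 2.6 tool dock -446.2 -148.4 z 199.3 toolx 90.0 F [-0.5  0.1  0.6]
dp [ -0.9  -1.  189.3] dr [ 0.05 -0.09  0.  ]
[[325.1922621    0.         278.54466968]
 [  0.         325.1922621  206.52204834]
 [  0.           0.           1.        ]] [[-7.16136490e-04 -9.61126852e-01 -2.76106250e-01  7.14730911e+01]
 [ 9.99999743e-01 -6.95295839e-04 -1.73370961e-04 -1.76184895e+00]
 [-2.53440407e-05 -2.76106303e-01  9.61127103e-01 -1.43610470e+02]
 [ 0.00000000e+00  0.00000000e+00  0.00000000e+00  1.00000000e+00]]
```

View pics/w1.png

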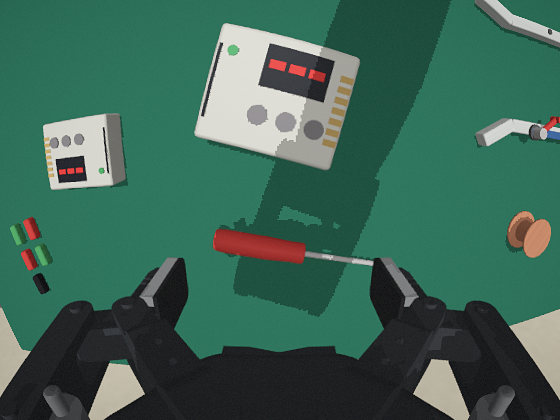

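The wrist view shows the module (195–360, 25–170), with the red handle from (215,240) to (305,250) between it and the fingers. I'll check the descent spot against the handle.

```bash
cat >> h.py <<'E'
def wray(c,o,uv,z):
    K=c["camera_matrix"];T=np.array(c["tool_from_camera"]);out=[]
    for u in np.atleast_2d(np.array(uv,float)):
        v=(u-K[:2,2])/K[0,0];r=np.linalg.norm(v);d=np.r_[np.sin(r)*v/max(r,1e-9),np.cos(r)]
        R=np.array(o["tool_rot"]);d=R@T[:3,:3]@d;C=R@T[:3,3]+o["ee_pos"];P=C+d*(z-C[2])/d[2]
        out.append(np.r_[(P[:2]-O)@DX,(P[:2]-O)@DY,z])
    return np.array(out).round(1)
E
python3 - <<'E'
from h import *
from station import manip
o=manip.get_obs();c=manip.capture("wrist")
print("handle",wray(c,o,[(215,230),(303,242),(213,250),(305,262),(372,263)],10))
print("module top fl,fr,rr,rl",wray(c,o,[(330,168),(359,58),(222,24),(195,133)],50))
E
```

```text
handle [[-517.5 -199.4   10. ]
 [-420.2 -213.3   10. ]
 [-521.4 -223.6   10. ]
 [-417.2 -238.    10. ]
 [-338.  -241.1   10. ]]
module top fl,fr,rr,rl [[-400.  -124.2   50. ]
 [-374.6  -21.5   50. ]
 [-498.2    9.8   50. ]
 [-523.8  -91.    50. ]]
```

```bash
python3 -m jog '{"hand":[-1,-1,-1,-1,-1,-1,-1],"dp":[[-1,-1,40],[-1,-1,80],[-1,-1,120],[-1,-1,150],[-1,-1,175],[-1,-1,187],[-1,-1,187]],"dr":[[0,0,0],[0,0,0],[0,0,0],[0,0,0],[0,0,0],[0,0,0],[0,0,0]]}'
python3 -m jog '{"hand":[-1,-1,-1,-1,-1,-1,-1,-1,-1,-1,-1,-1],"dp":[[8,0,0],[16,0,0],[24,0,0],[32,0,0],[40,0,0],[48,0,0],[56,0,0],[64,0,0],[70,0,0],[76,0,0],[79,0,0],[79,0,0]],"dr":[[0,0,0],[0,0,0],[0,0,0],[0,0,0],[0,0,0],[0,0,0],[0,0,0],[0,0,0],[0,0,0],[0,0,0],[0,0,0],[0,0,0]]}'
python3 - <<'E'
from h import *
from station import manip
o=manip.get_obs();where(o)
c=manip.capture("top");cv2.imwrite("pics/t2.png",cv2.resize(c["image"][110:270,140:420],None,fx=2.8,fy=2.8)[...,::-1])
E
```

```text
time_s: 3.58
ee_pos: [687.4, -243.4, 12.8]
tool_rot: [[-0.996, 0.087, -0.001], [0.087, 0.996, 0.0], [0.001, 0.0, -1.0]]
wrist_force: [-0.1, 1.2, 0.0]
grip_width: 1.001
grasp_force: 0.0
time_s: 5.08
ee_pos: [609.9, -237.7, 14.9]
tool_rot: [[-0.996, 0.087, 0.003], [0.087, 0.996, -0.002], [-0.003, -0.002, -1.0]]
wrist_force: [4.6, -0.2, 2.8]
grip_width: 1.0
grasp_force: 2.0
t 5.08 tool dock -448.2 -71.9 z 14.9 toolx 90.04 F [ 4.6 -0.2  2.8]
```

View pics/t2.png

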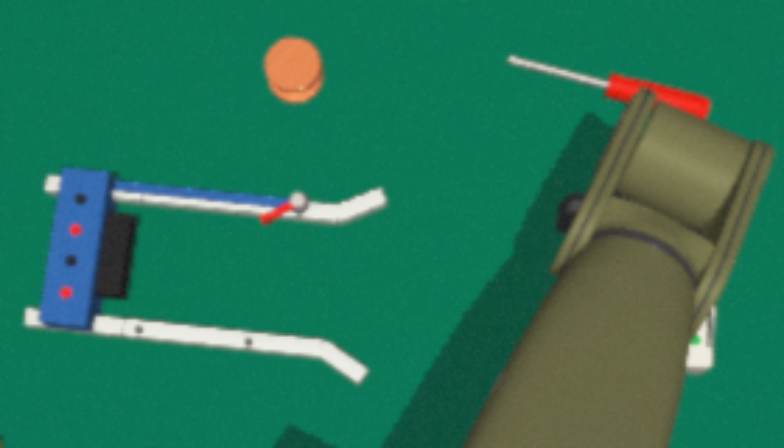

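The arm hides the module in the top view, and the screwdriver is undisturbed. I'll measure with the wrist camera by mask.

```bash
cat >> h.py <<'E'
def modrect(c,o,png=None):
    im=c["image"];h=cv2.cvtColor(im,cv2.COLOR_RGB2HSV)
    g=((h[...,0]>60)&(h[...,0]<95)&(h[...,1]>100));dark=h[...,2]<45
    m=((h[...,1]<60)&(h[...,2]>70)).astype(np.uint8)
    m=cv2.morphologyEx(m,cv2.MORPH_OPEN,np.ones((3,3)))
    n,l,s,ce=cv2.connectedComponentsWithStats(m)
    for i in range(1,n):
        if s[i,4]>2500:
            k=max(cv2.findContours((l==i).astype(np.uint8),cv2.RETR_EXTERNAL,cv2.CHAIN_APPROX_NONE)[0],key=len)[:,0]
            W=wray(c,o,k,50)[:,:2].astype(np.float32);r=cv2.minAreaRect(W);print(s[i],"dock c",np.round(r[0],1),"size",np.round(r[1],1),"ang",round(r[2],2))
    if png: cv2.imwrite(png,im[...,::-1])
E
python3 - <<'E'
from h import *
from station import manip
o=manip.get_obs();c=manip.capture("wrist");modrect(c,o,"pics/w2.png")
E
```

```text
[   68     0   350   307 66315] dock c [-461.4  -12.9] size [138.2 124.2] ang 0.05
[   0  236   47  118 3540] dock c [-588.7  -91.2] size [94.4 36.5] ang 62.07
```

View pics/w2.png

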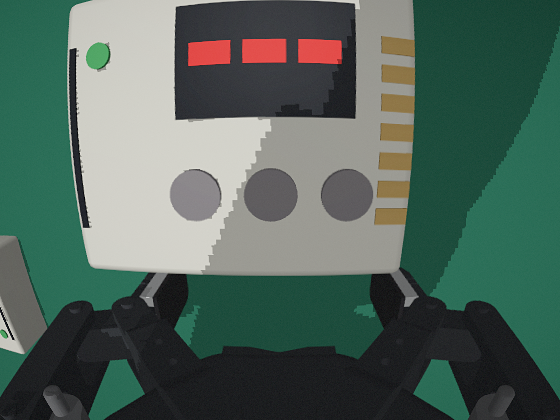

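The module is flush and square. Its near top edge runs from about (90,268) to (402,273).

```bash
python3 - <<'E'
from h import *
from station import manip
o=manip.get_obs();c=manip.capture("wrist");print(wray(c,o,[(90,268),(402,273),(200,274),(300,275),(72,60),(414,60)],50))
E
```

```text
[[-529.7  -58.5   50. ]
 [-401.2  -58.6   50. ]
 [-479.9  -58.3   50. ]
 [-441.8  -58.1   50. ]
 [-527.7   26.    50. ]
 [-403.1   21.3   50. ]]
```

```bash
python3 -m jog '{"hand":[-1,-1,-1,-1,-1,-1,-1,-1,-0.5,0,0,0,0,0,0,0,0,0],"dp":[[2,0,0],[4,0,0],[5,0,0],[5,0,0],[-10,0,0],[-20,0,0],[-20,0,-50],[-20,0,-100],[0,-30,-110],[30,-60,-110],[50,-90,-110],[72,-115,-110],[72,-115,-110],[72,-115,-110],[72,-115,-110],[72,-115,-110],[72,-115,-110],[72,-115,-110]],"dr":[[0,0,0],[0,0,0],[0,0,0],[0,0,0],[0,0,0],[0,0,0],[0,0,0],[0,0,0],[0,0,10],[0,0,20],[0,0,30],[0,0,40],[0,0,50],[0,0,60],[0,0,70],[0,0,80],[0,0,90],[0,0,90]]}'
python3 - <<'E'
from h import *
from station import manip
o=manip.get_obs();where(o);c=manip.capture("wrist");modrect(c,o,"pics/w3.png");plan(o,-563,0,12,0)
E
```

```text
time_s: 7.48
ee_pos: [526.9, -344.8, 122.2]
tool_rot: [[0.085, 0.996, -0.002], [0.996, -0.085, 0.002], [0.001, -0.002, -1.0]]
wrist_force: [0.0, 0.2, 0.3]
grip_width: 0.5
grasp_force: 0.0
t 7.47 tool dock -562.2 1.4 z 122.2 toolx 0.14 F [0.  0.2 0.3]
[  79    0  102  103 7946] dock c [-433.   112.3] size [86.7 80.5] ang 4.03
[  202     0   163   173 22024] dock c [-470.8    0. ] size [120.9 108.7] ang 0.18
dp [ -1.    1.7 110.2] dr [-0.13 -0.08  0.14]
```

View pics/w3.png

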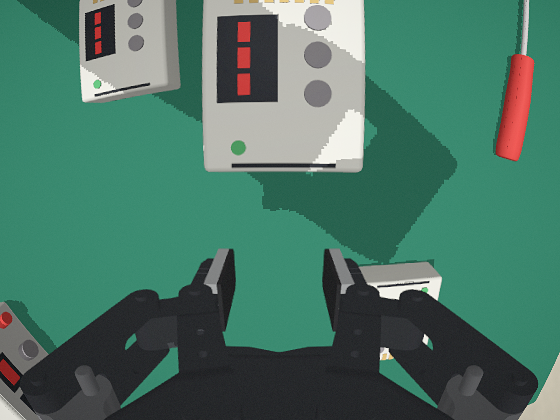

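The module lies at dock y ≈ 0 and square, with its rear edge at row 171. Now I'll descend behind it and push up to the mouth.

```bash
python3 -m jog '{"hand":[0,0,0,0,0,0,0,0,0,0,0,0,0,0,0,0,0,0,0,0],"dp":[[-1,1.5,35],[-1,1.5,70],[-1,1.5,95],[-1,1.5,109],[-1,1.5,109],[8,1.5,109],[16,1.5,109],[24,1.5,109],[32,1.5,109],[40,1.5,109],[50,1.5,109],[60,1.5,109],[70,1.5,109],[80,1.5,109],[90,1.5,109],[100,1.5,109],[110,1.5,109],[120,1.5,109],[130,1.5,109],[130,1.5,109]],"dr":[[0,0,0],[0,0,0],[0,0,0],[0,0,0],[0,0,0],[0,0,0],[0,0,0],[0,0,0],[0,0,0],[0,0,0],[0,0,0],[0,0,0],[0,0,0],[0,0,0],[0,0,0],[0,0,0],[0,0,0],[0,0,0],[0,0,0],[0,0,0]]}'
python3 - <<'E'
from h import *
from station import manip
o=manip.get_obs();where(o);c=manip.capture("wrist");modrect(c,o,"pics/w4.png")
E
```

```text
time_s: 10.02
ee_pos: [540.5, -215.3, 15.0]
tool_rot: [[0.087, 0.996, 0.001], [0.996, -0.087, -0.0], [-0.0, 0.001, -1.0]]
wrist_force: [0.2, -0.1, 1.0]
grip_width: 0.502
grasp_force: 0.2
t 10.03 tool dock -432.0 -0.8 z 15.0 toolx 0.05 F [ 0.2 -0.1  1. ]
[  128     0   305   294 61579] dock c [-3.737e+02 -2.000e-01] size [112.6 107.7] ang 0.0
[    0   153   137   174 15887] dock c [-417.1  101.9] size [80.1 84.8] ang 5.08
```

View pics/w4.png

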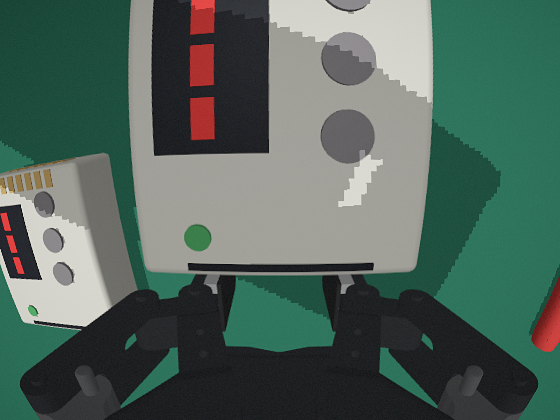

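Square and centred, with the rear edge at row 270; the small module at left is clear.

```bash
python3 -m jog '{"hand":[0,0,0,0,0,0,0,0,0,0,0,0,0,0,0,0,0,0],"dp":[[8,0,0],[16,0,0],[24,0,0],[32,0,0],[40,0,0],[48,0,0],[56,0,0],[64,0,0],[72,0,0],[80,0,0],[88,0,0],[96,0,0],[104,0,0],[110,0,0],[116,0,0],[122,0,0],[128,0,0],[130,0,0]],"dr":[[0,0,0],[0,0,0],[0,0,0],[0,0,0],[0,0,0],[0,0,0],[0,0,0],[0,0,0],[0,0,0],[0,0,0],[0,0,0],[0,0,0],[0,0,0],[0,0,0],[0,0,0],[0,0,0],[0,0,0],[0,0,0]]}'
python3 - <<'E'
from h import *
from station import manip
o=manip.get_obs();where(o);c=manip.capture("wrist");modrect(c,o,"pics/w5.png")
c=manip.capture("top");cv2.imwrite("pics/t5.png",cv2.resize(c["image"][110:270,140:420],None,fx=2.8,fy=2.8)[...,::-1])
im=cv2.imread("pics/w5.png");cv2.imwrite("pics/w5.png",np.vstack([im,cv2.resize(cv2.imread("pics/t5.png"),(560,320))])[:, :][0:740]) if 0 else None
E
```

```text
time_s: 12.32
ee_pos: [551.7, -87.1, 14.7]
tool_rot: [[0.087, 0.996, 0.001], [0.996, -0.087, -0.002], [-0.002, 0.001, -1.0]]
wrist_force: [0.2, -6.1, 1.5]
grip_width: 0.5
grasp_force: 3.0
t 12.32 tool dock -303.3 -0.7 z 14.7 toolx 0.03 F [ 0.2 -6.1  1.5]
[   86     0   397   294 67246] dock c [-244.4   -2.3] size [113.5 147.1] ang 0.48
```

View pics/w5.png

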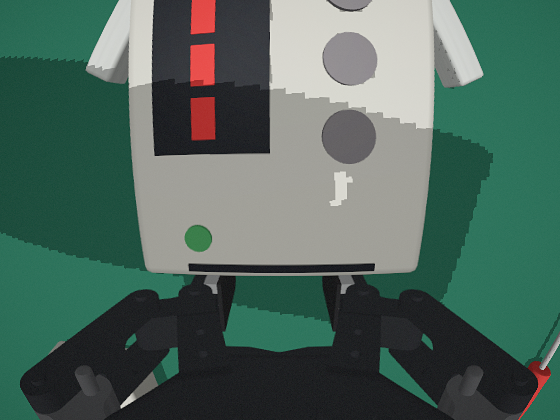

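Ten pictures are used, so from here I rely on numbers. The last one shows the module entering centred between the flares at (95,70) and (475,80). I'll continue slower and watch the force.

```bash
python3 -m jog '{"hand":[0,0,0,0,0,0,0,0,0,0,0,0,0,0,0,0,0,0,0,0],"dp":[[5,0.5,0],[10,0.5,0],[15,0.5,0],[20,0.5,0],[25,0.5,0],[30,0.5,0],[35,0.5,0],[40,0.5,0],[45,0.5,0],[50,0.5,0],[55,0.5,0],[60,0.5,0],[65,0.5,0],[70,0.5,0],[75,0.5,0],[80,0.5,0],[85,0.5,0],[90,0.5,0],[95,0.5,0],[100,0.5,0]],"dr":[[0,0,0],[0,0,0],[0,0,0],[0,0,0],[0,0,0],[0,0,0],[0,0,0],[0,0,0],[0,0,0],[0,0,0],[0,0,0],[0,0,0],[0,0,0],[0,0,0],[0,0,0],[0,0,0],[0,0,0],[0,0,0],[0,0,0],[0,0,0]]}'
python3 - <<'E'
from h import *
from station import manip
o=manip.get_obs();where(o);c=manip.capture("wrist");modrect(c,o)
E
```

```text
time_s: 14.92
ee_pos: [560.7, 11.8, 14.6]
tool_rot: [[0.087, 0.996, -0.0], [0.996, -0.087, -0.003], [-0.003, -0.0, -1.0]]
wrist_force: [-0.1, -8.8, 2.5]
grip_width: 0.502
grasp_force: 4.5
t 14.93 tool dock -203.9 -1.0 z 14.6 toolx 0.03 F [-0.1 -8.8  2.5]
[  106     0   371   294 69178] dock c [-145.5   -2.1] size [147.1 112.2] ang 89.95
```

```bash
python3 -m jog '{"hand":[0,0,0,0,0,0,0,0,0,0,0,0,0,0,0,0,0,0,0,0],"dp":[[3.5,0.5,0],[7,0.5,0],[10.5,0.5,0],[14,0.5,0],[17.5,0.5,0],[21,0.5,0],[24.5,0.5,0],[28,0.5,0],[31.5,0.5,0],[35,0.5,0],[38.5,0.5,0],[42,0.5,0],[45.5,0.5,0],[49,0.5,0],[52.5,0.5,0],[56,0.5,0],[59.5,0.5,0],[63,0.5,0],[66.5,0.5,0],[70,0.5,0]],"dr":[[0,0,0],[0,0,0],[0,0,0],[0,0,0],[0,0,0],[0,0,0],[0,0,0],[0,0,0],[0,0,0],[0,0,0],[0,0,0],[0,0,0],[0,0,0],[0,0,0],[0,0,0],[0,0,0],[0,0,0],[0,0,0],[0,0,0],[0,0,0]]}'
python3 - <<'E'
from h import *
from station import manip
o=manip.get_obs();where(o);c=manip.capture("wrist");modrect(c,o)
E
```

```text
time_s: 17.48
ee_pos: [567.1, 81.3, 14.6]
tool_rot: [[0.088, 0.996, -0.001], [0.996, -0.088, -0.003], [-0.003, -0.001, -1.0]]
wrist_force: [-0.7, -9.5, 3.4]
grip_width: 0.502
grasp_force: 4.7
t 17.48 tool dock -134.2 -1.3 z 14.6 toolx 0.01 F [-0.7 -9.5  3.4]
[  124     0   330   299 65823] dock c [-77.7  -9.2] size [128.7 115.9] ang 90.0
```

```bash
python3 -m jog '{"hand":[0,0,0,0,0,0,0,0,0,0,0,0],"dp":[[1.3,0.5,0],[2.6,0.5,0],[3.9,0.5,0],[5.2,0.5,0],[6.5,0.5,0],[7.8,0.5,0],[9,0.5,0],[10,0.5,0],[11,0.5,0],[12,0.5,0],[13,0.5,0],[14,0.5,0]],"dr":[[0,0,0],[0,0,0],[0,0,0],[0,0,0],[0,0,0],[0,0,0],[0,0,0],[0,0,0],[0,0,0],[0,0,0],[0,0,0],[0,0,0]]}'
cat >> h.py <<'E'
def catch(c,o):
    h=cv2.cvtColor(c["image"],cv2.COLOR_RGB2HSV);m=(((h[...,0]<8)|(h[...,0]>172))&(h[...,1]>150)&(h[...,2]>60)).astype(np.uint8)
    n,l,s,ce=cv2.connectedComponentsWithStats(m)
    for i in range(1,n):
        if s[i,4]>40:
            p=np.argwhere(l==i)[:,::-1];W=wray(c,o,p,41)[:,:2]
            q=W[W[:,1].argmax()];a=cv2.fitLine(W.astype(np.float32),cv2.DIST_L2,0,.01,.01).ravel()
            if W[:,1].mean()<-40 and W[:,1].mean()>-100: print("red",s[i],"x",W[:,0].min(),W[:,0].max(),"y",W[:,1].min(),W[:,1].max(),"inmost",q,"ang",np.degrees(np.arctan(a[1]/a[0])).round(1))
E
python3 - <<'E'
from h import *
from station import manip
o=manip.get_obs();where(o);c=manip.capture("wrist");catch(c,o)
E
```

```text
time_s: 19.02
ee_pos: [568.5, 95.2, 14.6]
tool_rot: [[0.087, 0.996, -0.002], [0.996, -0.087, -0.003], [-0.003, -0.001, -1.0]]
wrist_force: [-2.1, -8.7, 5.7]
grip_width: 0.5
grasp_force: 4.7
t 19.02 tool dock -120.2 -1.5 z 14.6 toolx 0.02 F [-2.1 -8.7  5.7]
red [416 228  20  64 751] x -124.8 -94.5 y -70.9 -59.4 inmost [-113.2  -59.4] ang 12.3
```

```bash
python3 -m jog '{"hand":[0,0,0,0,0,0,0,0],"dp":[[1,0.5,0],[2,0.5,0],[3,0.5,0],[4,0.5,0],[5,0.5,0],[6,0.5,0],[7,0.5,0],[7,0.5,0]],"dr":[[0,0,0],[0,0,0],[0,0,0],[0,0,0],[0,0,0],[0,0,0],[0,0,0],[0,0,0]]}'
python3 - <<'E'
from h import *
from station import manip
o=manip.get_obs();where(o);c=manip.capture("wrist");catch(c,o)
E
```

```text
time_s: 20.08
ee_pos: [569.3, 101.7, 14.5]
tool_rot: [[0.087, 0.996, -0.003], [0.996, -0.087, -0.004], [-0.004, -0.002, -1.0]]
wrist_force: [-3.1, -11.1, 5.8]
grip_width: 0.498
grasp_force: 5.5
t 20.07 tool dock -113.6 -1.7 z 14.5 toolx 0.04 F [ -3.1 -11.1   5.8]
red [412 242  21  55 593] x -121.2 -94.0 y -70.6 -57.8 inmost [-107.9  -57.8] ang 12.8
```

```bash
python3 -m jog '{"hand":[0,0,0,0,0,0],"dp":[[1,0.5,0],[2,0.5,0],[3,0.5,0],[4,0.5,0],[5,0.5,0],[5,0.5,0]],"dr":[[0,0,0],[0,0,0],[0,0,0],[0,0,0],[0,0,0],[0,0,0]]}'
python3 - <<'E'
from h import *
from station import manip
o=manip.get_obs();where(o);c=manip.capture("wrist");catch(c,o)
E
```

```text
time_s: 20.88
ee_pos: [569.8, 105.8, 14.5]
tool_rot: [[0.086, 0.996, -0.004], [0.996, -0.087, -0.005], [-0.006, -0.003, -1.0]]
wrist_force: [-4.8, -14.4, 8.1]
grip_width: 0.499
grasp_force: 7.3
t 20.88 tool dock -109.6 -1.9 z 14.5 toolx 0.07 F [ -4.8 -14.4   8.1]
red [409 251  20  43 475] x -115.1 -93.9 y -68.3 -56.6 inmost [-104.1  -56.6] ang 9.2
```

```bash
for k in 1; do python3 -m jog '{"hand":[0,0,0,0],"dp":[[1,0.5,0],[2,0.5,0],[3,0.5,0],[3,0.5,0]],"dr":[[0,0,0],[0,0,0],[0,0,0],[0,0,0]]}' >/dev/null; done
python3 - <<'E'
from h import *
from station import manip
o=manip.get_obs();where(o);c=manip.capture("wrist");catch(c,o)
E
```

```text
t 21.43 tool dock -107.1 -2.0 z 14.5 toolx 0.09 F [ -5.7 -15.8   9.4]
red [406 258  21  35 398] x -111.9 -94.5 y -67.2 -55.4 inmost [-101.9  -55.4] ang 8.0
```

```bash
python3 -m jog '{"hand":[0,0,0,0],"dp":[[1,0.5,0],[2,0.5,0],[3,0.5,0],[3,0.5,0]],"dr":[[0,0,0],[0,0,0],[0,0,0],[0,0,0]]}' >/dev/null
python3 - <<'E'
from h import *
from station import manip
o=manip.get_obs();where(o);c=manip.capture("wrist");catch(c,o)
E
```

```text
t 21.98 tool dock -104.5 -2.4 z 14.5 toolx 0.15 F [ -7.6 -17.   10.1]
red [384 274  28  25 358] x -111.3 -98.8 y -59.5 -45.6 inmost [-99.2 -45.6] ang 45.4
```

The catch tip is now at y = -45.6, which is shut. I'll back off gently.

```bash
python3 -m jog '{"hand":[0,0,0,0,0,0,0,0,0],"dp":[[-2,0,0],[-4,0,0],[-6,0,0],[-9,0,0],[-14,0,0],[-22,0,0],[-35,0,0],[-50,0,0],[-50,0,0]],"dr":[[0,0,0],[0,0,0],[0,0,0],[0,0,0],[0,0,0],[0,0,0],[0,0,0],[0,0,0],[0,0,0]]}'
python3 - <<'E'
from h import *
from station import manip
o=manip.get_obs();where(o);c=manip.capture("wrist");catch(c,o);modrect(c,o)
E
```

```text
time_s: 23.15
ee_pos: [568.1, 63.5, 14.3]
tool_rot: [[0.089, 0.996, -0.0], [0.996, -0.089, -0.0], [-0.0, -0.0, -1.0]]
wrist_force: [-0.3, 0.1, 1.2]
grip_width: 0.499
grasp_force: 0.0
t 23.15 tool dock -151.8 -3.8 z 14.3 toolx -0.09 F [-0.3  0.1  1.2]
red [ 388  163   52   69 1378] x -127.6 -100.0 y -69.2 -43.9 inmost [-100.   -43.9] ang 35.8
[  118     0   310   299 49903] dock c [-95.4  -0.1] size [108.9 116.1] ang 89.49
[ 383  179   74  120 3919] dock c [-128.8  -58.5] size [30.1 49. ] ang 90.0
```

```bash
python3 -m jog '{"hand":[0,0,0,0,0,0,0,0,0,0],"dp":[[-10,0,-30],[-15,0,-70],[-20,0,-110],[-40,0,-150],[-80,0,-180],[-130,0,-190],[-180,0,-190],[-230,0,-190],[-260,0,-190],[-260,0,-190]],"dr":[[0,0,0],[0,0,0],[0,0,0],[0,0,0],[0,0,0],[0,0,0],[0,0,0],[0,0,0],[0,0,0],[0,0,0]]}'
python3 - <<'E'
from h import *
import pickle
from station import manip
o=manip.get_obs();where(o);c=manip.capture("top");c0=pickle.load(open("cap0.pkl","rb"))["top"]
cv2.imwrite("pics/t9.png",c["image"][...,::-1])
D=np.c_[DX,DY]
for n,k in(("before",c0),("after",c)):
    h=cv2.cvtColor(k["image"],cv2.COLOR_RGB2HSV)
    m=((h[...,0]<8)|(h[...,0]>172))&(h[...,1]>150)&(h[...,2]>90)
    p=np.argwhere(m)[:,::-1];W=(ray(k,p,41)[:,:2]-O)@D
    q=W[(W[:,0]>-145)&(W[:,0]<-88)&(W[:,1]<-35)&(W[:,1]>-75)].astype(np.float32)
    f=cv2.fitLine(q,cv2.DIST_L2,0,.01,.01).ravel();print(n,"catch px",len(q),"min/max",q.min(0),q.max(0),"ang",np.degrees(np.arctan(f[1]/f[0])))
h=cv2.cvtColor(c["image"],cv2.COLOR_RGB2HSV)
# dark rear line/display & brass location
V,U=np.mgrid[150:250,150:290];P=np.c_[U.ravel(),V.ravel()];W=(ray(c,P,50)[:,:2]-O)@D;hh=h[150:250,150:290].reshape(-1,3)
w_=(hh[:,1]<60)&(hh[:,2]>90)&(abs(W[:,1])<52)
q=W[w_];print("module top x",np.percentile(q[:,0],[1,99]),"rear edge by side",[q[abs(q[:,1]-s)<15][:,0].min().round(1) for s in(-30,30)])
for n,lo,hi in(("spool",(220,110,265,155),0),("mm",(95,255,150,335),0),("screw",(315,120,400,160),0)):
    a,b,e,f=lo
    print(n,cv2.absdiff(c["image"][b:f,a:e],c0["image"][b:f,a:e]).mean().round(2))
E
```

```text
time_s: 24.45
ee_pos: [545.2, -195.7, 204.3]
tool_rot: [[0.09, 0.996, -0.0], [0.996, -0.09, 0.0], [0.0, -0.0, -1.0]]
wrist_force: [0.7, 0.6, -0.2]
grip_width: 0.504
grasp_force: 0.0
t 24.45 tool dock -412.0 -3.8 z 204.3 toolx -0.15 F [ 0.7  0.6 -0.2]
before catch px 29 min/max [-123.850716  -63.961586] [-98.39734  -45.340088] ang 36.357018
after catch px 30 min/max [-123.850716  -66.40393 ] [-98.39734  -45.340088] ang 37.606827
module top x [-138.29952666   32.52800063] rear edge by side [np.float64(-103.1), np.float64(-100.9)]
spool 2.0
mm 15.08
screw 7.23
```

```bash
python3 -c "
from station import manip
print(manip.hand_in())"
```

```text
the job is handed in; nothing more can be done
None
```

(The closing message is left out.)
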